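Click the dust extractor's dial to the green marker and start it

ROBOT

A 6-joint arm with a two-finger parallel gripper is mounted at the origin on the work surface. World frame = base frame: x ahead of the robot, y to its left, z up, the work surface at z = 0. Lengths are in mm, angles in rad, forces in N, time in s.
With the tool pointing down it reaches from about 275 to 1000 mm from the base axis. Payload 8.4 kg.
Tool frame: the origin (TCP) lies on the centre line of the jaws, within the pads' length; the fingertips stand r.tip_reach ahead of it and the grasp point (between the pads) lies 11 mm behind it (r.tip_reach is the distance from the TCP to the fingertips, in mm); z points along the fingers, y is the line along which they close (so a half turn about z gives the same grasp; the last joint's range is limited). The gripper opens to 85 mm and grips with 20 to 120 N. Pads are 22 mm wide; open, the fingers measure 114 mm over their backs; the gripper's body (76 mm by 85 mm) begins 54 mm behind the grasp point. The pads swing forward as they close: fully open they stand 13 mm farther back than shut.
Start: joints at [-1.211, 0.353, 1.633, -0, 1.155, -0.002], TCP at [221.223, -584.541, 239.281] pointing down, gripper open.
Joint ranges: [-2.63, 2.63], [-0.92, 2.1], [0.06, 2.66], [-1.3, 4.44], [0, 2.69], [-3.02, 3.02]. Speed limits (rad/s): [2.22, 2.22, 2.79, 3.14, 3.14, 3.14].

INTERFACE

Orientations are given as [roll, pitch, yaw] about the fixed x, y, z axes, in that order (R = Rz(yaw) Ry(pitch) Rx(roll)).
In Python, from rig import r gives the robot as it stands.
- The arm moves only by the tool carry_out, never from a script. Its argument "targets" is a list of rows, each an object with "dp": the shift along the tool's x, y, z in mm, a list of three; "yaw": the turn about the tool's z in degrees. A call has 1 to 12 rows; each row is the pose to reach, as a shift and turn from the pose commanded when the call began, along the tool's axes at that moment; what a row does not reach only later rows make up. A row lasts 1/8 s, in which the tool goes at most 62.5 mm and 10.7 degrees, less where a joint would pass 70% of its speed; a pose out of reach is approached as far as the arm can. A call with a gripper value outside its range is refused whole. "fingers" is the opening, from -1 (shut) to 1 (fully open), so that 0 is half open, set as the call begins (left out, the last holds). The fingers move at their own pace and stop on an object; "grip_force" is the grip in N (left out, the last holds). Time passes only in rows, so rows that repeat a pose let the fingers close. It gives the time, the measured TCP pose, the force, the opening and the grip force at its end, in the units of the state.
- r.sense(): the state, without advancing time (a new reading comes with each control period).
- r.grab_frame(name): name is "scene" or "side" or "wrist"; returns the picture (400x640x3 uint8, red, green, blue); there is no depth.
- r.get_calibration(name): a dict with "fx", "fy", "cx", "cy" (pixels), "rvec" (rotation vector, rad) and "tvec" (3), from world to camera coordinates, as OpenCV has them. Camera axes: x right, y down, z forward; pixel columns grow to the right and rows downward; lengths in mm; the calibration is good to about 2 mm. A picture is of the moment at which its call begins: read the wrist's pose just before it. get_calibration takes no time and is no camera call; for the wrist camera it gives the pose at the moment of the call.
- r.sign_off(): hands the job in; it is judged then, once.
The state is a dict: "clock": time; "qpos": joint angles; "qvel": joint speeds; "joint_efforts": joint torques, N m; "eef_pos": TCP position; "tcp_rot": TCP orientation; "contact_force": force on the tool from outside, world axes, zero at the start; "wrist_torque": the same for the moment, N m; "opening": opening from 0.0 (shut) to 1.0 (fully open); "grasp_force": force on a finger pad.
Only numpy, scipy, OpenCV 4.12 (cv2) and the standard library are available. Lean on these libraries where they do the work, as an engineer would, in place of code of your own. Each camera call takes 0.05 s, during which the arm holds its last target. There are 200 camera calls.

TASK

Before carving plaster, set the bench dust extractor: with a fingertip on the big knurled dial, turn it by friction, click by click, until its white line points at the green marker and the dial has clicked to rest there. Then press the blue start button fully down and let go. Pick nothing up, and leave the pot, chisel, bowl and plaster relief where they are.

Things in the scene. Friction and masses are not known exactly. Their poses are not given: they have to be found in the camera images.
- extractor: grey dust extractor, a fixed box 220 (x) x 340 (y) x 100 mm high; origin at the centre of its underside; its front faces its own -x, its flat top is 100 mm above its origin. Dial and blue button are on the top; a black round socket, 76 mm across, juts 25 mm from its +y side
- dial (a joint): angle of the dial, rad: 0 to 3.14 (end stops just past), detents every 0.5236 (30 degrees) from 0. Grows CLOCKWISE seen from above; at 1.571 the white line points to the extractor's front (-x), at 0 to its -y. 0.06 to 0.09 N m turns it out of a detent: fingertips pressed on its top 30 mm from the axis with 5 to 15 N drag it round; let go, it springs into the nearest detent
- dial_top (a point): centre of the dial's flat top face, on its vertical axis, 118 mm above the table. The dial is a dark grey knurled disc 92 mm in diameter and 16 mm thick, standing 2 mm off the extractor's top; fixed but for turning, it bears any press from above. A white line from 17 to 45 mm from the axis on its top face is the pointer. This point turns with the dial; the white line runs along its -y
- dial_aim (a point): imaginary point on the prolongation of the white line, 62 mm from the dial's axis; it turns with the dial and comes straight over a marker when the line points at that marker
- green_marker: green round stud, 16 mm in diameter, 6 mm high, fixed on the extractor's top 62 mm from the dial's axis, at the detent 0.524 or 2.618; origin at the centre of its underside. Target of the white line
- red_marker: red round stud of the same size at the other of these two detents; not the target
- start (a joint): travel of the blue start button, m: 0 up, 0.006 fully down; a spring that takes about 5 N fully down raises it again. It counts as pressed beyond 0.0045
- start_top (a point): centre of the top of the blue round start button, 28 mm in diameter, about 118 mm above the table; press straight down
- pot: yellow open cup, 48 mm in diameter, 50 mm high, loose on the extractor's top behind the button; origin at the centre of its underside. Leave alone
- chisel: carving chisel with a wooden handle, 170 mm long along its x (handle to -x), 24 mm thick, lying on the table in front of the extractor; origin under the blade's root. Leave alone
- bowl: blue bowl, 140 mm in diameter, 60 mm high, on the table to the extractor's right (its -y side); origin at the centre of its underside. Leave alone
- relief: white plaster relief tile, 150 x 110 x 21 mm, lying on the table to the extractor's left (+y side); origin at the centre of its underside. Leave alone

How it is judged:
By the outcome, as a careful person would: the job done as asked, in the order asked, and still so for the second after the job is handed in, with the robot touching nothing.
It also fails if it takes over 45 s, if anything falls off the work surface, if the arm or the gripper's body presses on something with over 40 N, if the wrist force passes 120 N, or if a joint passes its speed limit or range.

## Working session

There is one attempt and no reset: what is moved stays moved. The work goes in short steps, Python scripts to look and compute and a tool call to move; the robot and the scene stay as the last step left them, time stands still between calls to the robot, and variables do not carry over. Pictures are saved under pics/ and viewed, at most 10 in all, crops included, and the job is handed in when it is done.

Besides the shell and the picture viewer there is one more tool, called after "Call:" as name(argument=value, ...) on one line, values as JSON. carry_out: Moves the arm, as the interface text tells. Its arguments: {"type":"object","properties":{"targets":{"type":"array","items":{"type":"object","properties":{"dp":{"type":"array","items":{"type":"number"}},"yaw":{"type":"number"}}}},"fingers":{"type":"number"},"grip_force":{"type":"number"}},"required":["targets"]}

```bash
mkdir -p pics; ls
python3 - <<'E'
from rig import r
import cv2,numpy as np
a=r.grab_frame("scene");b=r.grab_frame("side")
cv2.imwrite("pics/a.png",a[:,:,::-1]);cv2.imwrite("pics/b.png",b[:,:,::-1])
s=r.sense();print(s,r.tip_reach)
E
```

```text
pics
{'clock': 0.1, 'qpos': array([-1.21139538e+00,  3.53619448e-01,  1.63402288e+00,  1.05444575e-05,
        1.15520129e+00, -2.39153672e-03]), 'qvel': array([-0.00069714, -0.0022307 , -0.00173526,  0.00041385, -0.00069247,
        0.0006147 ]), 'joint_efforts': array([-1.31556459e-03, -6.06361628e+01, -3.42825079e+01, -7.78494905e-05,
        4.02486854e-03, -4.23975052e-06]), 'eef_pos': array([ 221.08735858, -584.16391298,  238.62719794]), 'tcp_rot': array([-3.14034171e+00, -1.26332387e-05,  3.61788216e-01]), 'contact_force': array([-0.7482285 , -0.57368353, -0.66057485]), 'wrist_torque': array([ 0.03711643, -0.02331018, -0.0275976 ]), 'grasp_force': 0.0, 'opening': 1.0033688804169254} 8.0
```

View pics/a.png

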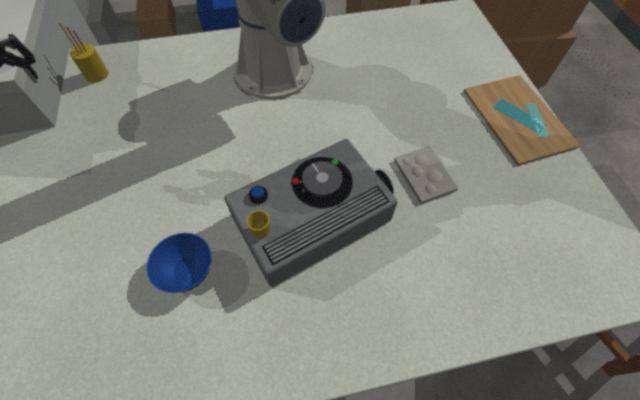

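View pics/b.png

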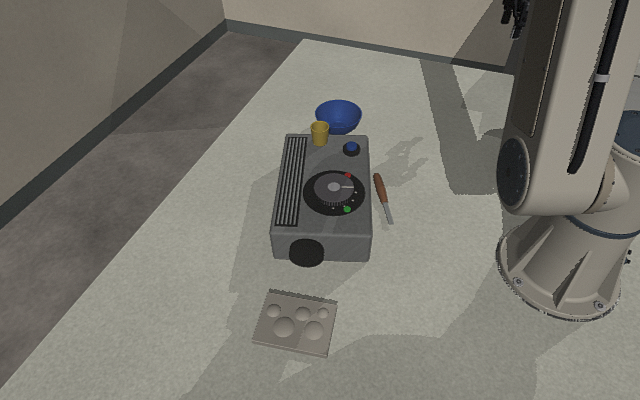

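The scene view shows the dial at (322,178), the white line towards (316,167), red at (296,182), green at (335,161) and the button at (258,193). The side view shows the dial at (334,187), the line end at (353,187), red at (348,175), green at (347,210) and the button at (351,147). Green is on the socket (+y) side.

```bash
cat > h.py <<'E'
from rig import r
import cv2,numpy as np
def ray(c,uv,z):
    k=r.get_calibration(c) if isinstance(c,str) else c
    R=cv2.Rodrigues(np.array(k["rvec"],float))[0];t=np.array(k["tvec"],float).ravel()
    d=R.T@np.array([(uv[0]-k["cx"])/k["fx"],(uv[1]-k["cy"])/k["fy"],1]);o=-R.T@t
    return o+d*(z-o[2])/d[2]
def totool(p):
    s=r.sense();from_=s["eef_pos"]
    from scipy.spatial.transform import Rotation as Ro
    return Ro.from_euler("xyz",s["tcp_rot"]).as_matrix().T@(np.array(p)-from_)
E
python3 - <<'E'
from h import *
np.set_printoptions(precision=1,suppress=True)
P={"dial":(118,(322,178),(334,187)),"line":(118,(315,166),(353,187)),"red":(106,(296,182),(348,175)),"green":(106,(335,161),(347,210)),"btn":(118,(258,190),(351,147))}
Q={}
for n,(z,a,b) in P.items():
    A,B=ray("scene",a,z),ray("side",b,z);Q[n]=(A+B)/2;print(n,A,B)
f=(Q["red"]+Q["green"])/2-Q["dial"];print("front dir deg",np.degrees(np.arctan2(f[1],f[0])))
for n in("line","red","green","btn"):
    d=Q[n]-Q["dial"];print(n,np.hypot(*d[:2]),np.degrees(np.arctan2(d[1],d[0])))
for n in Q:print(n,totool(Q[n]))
E
```

```text
dial [514.   44.6 118. ] [511.1  48.1 118. ]
line [477.6  35.8 118. ] [470.8  32.8 118. ]
red [504.4 -14.9 106. ] [497.6 -11.9 106. ]
green [464.8  87.5 106. ] [464.1  93.  106. ]
btn [ 515.5 -103.1  118. ] [519.3 -97.1 118. ]
front dir deg -165.13743178279447
line 40.15096980286992 -162.60953479104947
red 60.821944050319054 -100.9267625949423
green 65.0922944908912 137.58179127632778
btn 146.52015317886315 -88.10980564587408
dial [ 495.7 -486.4  121.2]
line [ 455.6 -488.7  121.2]
red [ 463.8 -434.6  133.2]
green [ 466.3 -544.4  133.3]
btn [ 448.4 -347.7  121.1]
```

Call:
carry_out(targets=[{"dp": [45,-44,0],"yaw": -5},{"dp": [90,-88,0],"yaw": -10},{"dp": [135,-132,0],"yaw": -15},{"dp": [180,-176,0],"yaw": -20},{"dp": [225,-220,0],"yaw": -25},{"dp": [270,-264,0],"yaw": -30},{"dp": [315,-308,0],"yaw": -36},{"dp": [360,-352,0],"yaw": -42},{"dp": [405,-396,0],"yaw": -48},{"dp": [450,-440,0],"yaw": -54},{"dp": [496,-486,0],"yaw": -60},{"dp": [496,-486,0],"yaw": -60}], fingers=0)

```text
clock: 1.6
eef_pos: [514.1, 48.9, 239.0]
tcp_rot: [3.141, -0.001, 1.414]
contact_force: [-0.4, 0.2, -0.6]
opening: 0.498
grasp_force: 0.0
```

Run:
```python
from h import *
s=r.sense();print(s["clock"],s["eef_pos"],s["tcp_rot"],s["qpos"],s["opening"])
k=r.get_calibration("wrist");print(k)
cv2.imwrite("pics/c.png",r.grab_frame("wrist")[:,:,::-1])
np.save("k.npy",k,allow_pickle=True)
```

```text
1.6 [514.1460149   48.94981036 239.03039181] [ 3.14147725e+00 -7.21305472e-04  1.41418603e+00] [9.15808662e-02 1.84119214e-01 1.86332907e+00 7.55124311e-04
 1.09385543e+00 2.47844648e-01] 0.49779449344755683
{'fx': 308.55648419063266, 'fy': 308.55648419063266, 'cx': 320.30394998311897, 'cy': 194.53010384666823, 'rvec': array([-2.85486827,  0.22377895,  0.03146273]), 'tvec': array([-498.84434528,   87.6892143 ,  413.14311915])}
```

View pics/c.png

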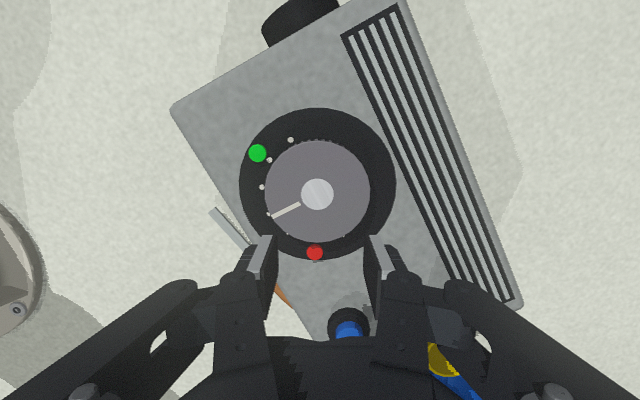

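The wrist view shows the dial centre at (317,193), the line end at (272,217), green at (257,153), red at (315,253) and the button at about (348,328). The line is about two clicks short of green, turning clockwise.

Run:
```python
from h import *
np.set_printoptions(precision=1,suppress=True)
k=np.load("k.npy",allow_pickle=True).item()
D=ray(k,(317,191),118)
for n,uv,z in(("dial",(317,191),118),("line",(272,217),118),("green",(257,153),106),("red",(315,253),106),("btn",(348,327),118)):
    p=ray(k,uv,z);d=p-D;print(n,p,np.hypot(*d[:2]),np.degrees(np.arctan2(d[1],d[0])),totool(p))
```

```text
dial [509.9  49.3 118. ] 0.0 0.0 [  0.9  -3.8 120.9]
line [467.1  32.1 118. ] 46.1205476929313 -158.08670626515618 [-22.9 -43.3 120.9]
green [463.3  87.9 106. ] 60.50900494874254 140.36607895067064 [ 31.6 -55.9 132.9]
red [497.7 -14.1 106. ] 64.5049175939796 -100.93466780327486 [-63.6  -5.8 132.8]
btn [518.  -91.9 118. ] 141.41321086665272 -86.72531864182065 [-137.2   26.6  120.8]
```

Call:
carry_out(targets=[{"dp": [1,-3,50],"yaw": 0},{"dp": [1,-3,90],"yaw": 0},{"dp": [1,-3,105],"yaw": 0},{"dp": [1,-3,110],"yaw": 0},{"dp": [1,-3,110],"yaw": 0}])

```text
clock: 2.28
eef_pos: [510.9, 46.7, 130.2]
tcp_rot: [3.14, -0.0, 1.408]
contact_force: [-0.1, -0.2, -0.2]
opening: 0.501
grasp_force: 0.0
```

Call:
carry_out(targets=[{"dp": [0,0,1],"yaw": 0},{"dp": [0,0,2],"yaw": 0},{"dp": [0,0,3],"yaw": 0},{"dp": [0,0,3],"yaw": 0}])

```text
clock: 2.78
eef_pos: [510.3, 47.1, 126.3]
tcp_rot: [3.142, 0.0, 1.409]
contact_force: [0.6, 0.5, -0.2]
opening: 0.502
grasp_force: 0.0
```

Call:
carry_out(targets=[{"dp": [0,0,1],"yaw": 0},{"dp": [0,0,2],"yaw": 0},{"dp": [0,0,2],"yaw": 0}])

```text
clock: 3.15
eef_pos: [510.2, 47.0, 124.2]
tcp_rot: [-3.141, 0.0, 1.409]
contact_force: [-1.0, -0.6, -0.4]
opening: 0.5
grasp_force: 0.0
```

Call:
carry_out(targets=[{"dp": [0,0,1],"yaw": 0},{"dp": [0,0,2],"yaw": 0},{"dp": [0,0,2],"yaw": 0}])

```text
clock: 3.52
eef_pos: [510.4, 47.0, 124.0]
tcp_rot: [3.141, -0.0, 1.409]
contact_force: [-7.9, -1.4, 22.5]
opening: 0.503
grasp_force: 11.5
```

Call:
carry_out(targets=[{"dp": [0,0,0],"yaw": 5},{"dp": [0,0,0],"yaw": 10},{"dp": [0,0,0],"yaw": 15},{"dp": [0,0,0],"yaw": 20},{"dp": [0,0,0],"yaw": 25},{"dp": [0,0,0],"yaw": 30},{"dp": [0,0,0],"yaw": 30}])

```text
clock: 4.4
eef_pos: [510.6, 47.3, 124.0]
tcp_rot: [3.141, -0.001, 0.884]
contact_force: [-7.6, 0.9, 21.9]
opening: 0.5
grasp_force: 10.9
```

Run:
```python
from h import *
print(r.sense()["wrist_torque"])
a=r.grab_frame("wrist");b=r.grab_frame("side")[120:260,250:410]
cv2.imwrite("pics/d.png",np.vstack([a[150:400],cv2.resize(b,(640,560))[:350]])[:,:,::-1])
```

```text
[0.09529369 1.18078623 0.0526212 ]
```

View pics/d.png

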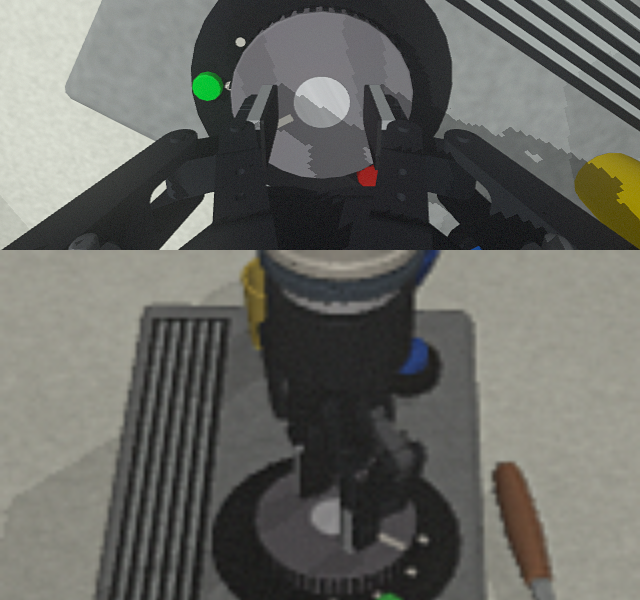

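The dial turned with the tips: in the side view the line end is at (405,548) and has moved about one click toward green (390,597). Continuing.

Call:
carry_out(targets=[{"dp": [0,0,0],"yaw": 5},{"dp": [0,0,0],"yaw": 10},{"dp": [0,0,0],"yaw": 15},{"dp": [0,0,0],"yaw": 20},{"dp": [0,0,0],"yaw": 25},{"dp": [0,0,0],"yaw": 30},{"dp": [0,0,0],"yaw": 30}])

```text
clock: 5.38
eef_pos: [510.9, 47.3, 124.0]
tcp_rot: [-3.142, -0.002, 0.36]
contact_force: [-6.0, 0.7, 20.6]
opening: 0.505
grasp_force: 10.4
```

Call:
carry_out(targets=[{"dp": [0,0,-5],"yaw": 0},{"dp": [0,0,-50],"yaw": 0},{"dp": [0,0,-90],"yaw": 0},{"dp": [0,0,-90],"yaw": 0}], fingers=-1)

```text
clock: 5.88
eef_pos: [512.2, 47.2, 215.2]
tcp_rot: [3.14, -0.005, 0.362]
contact_force: [-0.4, 0.3, -1.1]
opening: 0.001
grasp_force: 0.0
```

Run:
```python
from h import *
k=r.get_calibration("wrist");np.save("k.npy",k,allow_pickle=True)
cv2.imwrite("pics/e.png",r.grab_frame("wrist")[:,:,::-1])
print(totool((518,-97,118)))
```

```text
[-44.68653358 137.18753199  95.2907239 ]
```

View pics/e.png

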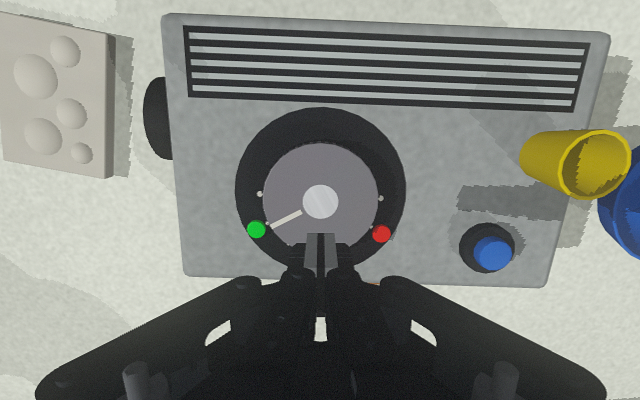

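The line, from the centre (320,201) through its end (272,225), points at green (256,230). The button top is at (493,253).

Run:
```python
from h import *
k=np.load("k.npy",allow_pickle=True).item()
c=ray(k,(320,200),118);g=ray(k,(256,230),106);l=ray(k,(272,225),118);b=ray(k,(493,253),118)
for p in(g,l,b):d=p-c;print(p,np.hypot(*d[:2]),np.degrees(np.arctan2(d[1],d[0])))
print(totool(b))
```

```text
[463.12527467  87.04840958 106.        ] 62.01288396958524 139.7857657877646
[477.30419443  75.59642105 118.        ] 43.793322498272076 139.25008340970626
[ 518.25864243 -102.47895831  118.        ] 149.69112577277457 -87.02150573438307
[-46.38404256 142.40331025  95.29011403]
```

Call:
carry_out(targets=[{"dp": [-15,47,0],"yaw": 0},{"dp": [-30,94,0],"yaw": 0},{"dp": [-46,140,0],"yaw": 0},{"dp": [-46,140,40],"yaw": 0},{"dp": [-46,140,70],"yaw": 0},{"dp": [-46,140,80],"yaw": 0},{"dp": [-46,140,84],"yaw": 0},{"dp": [-46,140,84],"yaw": 0}])

```text
clock: 6.92
eef_pos: [516.9, -100.0, 128.7]
tcp_rot: [3.142, -0.0, 0.362]
contact_force: [-1.6, 0.4, 2.5]
opening: -0.001
grasp_force: 1.0
```

Call:
carry_out(targets=[{"dp": [0,0,1.5],"yaw": 0},{"dp": [0,0,3],"yaw": 0},{"dp": [0,0,4.5],"yaw": 0},{"dp": [0,0,6],"yaw": 0},{"dp": [0,0,6],"yaw": 0}])

```text
clock: 7.55
eef_pos: [517.5, -100.2, 123.8]
tcp_rot: [3.141, -0.001, 0.362]
contact_force: [-3.9, 2.6, 19.0]
opening: 0.005
grasp_force: 9.6
```

Run:
```python
from h import *
b=r.grab_frame("side")[110:210,280:420];a=r.grab_frame("scene")[140:240,200:340]
cv2.imwrite("pics/f.png",np.vstack([cv2.resize(x,(420,300),interpolation=2) for x in(b,a)])[:,:,::-1]);print(r.sense()["contact_force"],r.sense()["wrist_torque"],r.sense()["eef_pos"])
```

```text
[-5.26681814  2.00980058 19.49111589] [0.48208576 0.86272494 0.03051828] [ 517.53170478 -100.17544478  123.81084479]
```

View pics/f.png

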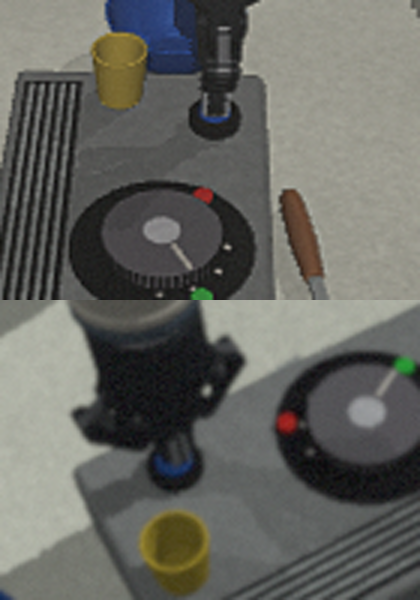

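The tips are centred on the blue button at (215,118) in the top crop, with blue visible around them and the dial line still on green. I'll press slightly more, then release slowly to confirm the travel.

Call:
carry_out(targets=[{"dp": [0,0,0.5],"yaw": 0},{"dp": [0,0,0.5],"yaw": 0}])

```text
clock: 7.9
eef_pos: [517.6, -100.2, 123.7]
tcp_rot: [3.141, -0.002, 0.362]
contact_force: [-6.1, 2.3, 25.4]
opening: 0.003
grasp_force: 12.1
```

Call:
carry_out(targets=[{"dp": [0,0,-2],"yaw": 0},{"dp": [0,0,-2],"yaw": 0},{"dp": [0,0,-2],"yaw": 0}])

```text
clock: 8.28
eef_pos: [517.4, -100.2, 124.0]
tcp_rot: [3.141, -0.001, 0.362]
contact_force: [1.0, 1.9, 5.5]
opening: 0.0
grasp_force: 2.6
```

Call:
carry_out(targets=[{"dp": [0,0,-3],"yaw": 0},{"dp": [0,0,-3],"yaw": 0},{"dp": [0,0,-3],"yaw": 0}])

```text
clock: 8.65
eef_pos: [517.1, -100.3, 126.8]
tcp_rot: [3.141, -0.0, 0.362]
contact_force: [2.7, 1.0, 3.1]
opening: -0.002
grasp_force: 1.6
```

Call:
carry_out(targets=[{"dp": [0,0,-30],"yaw": 0},{"dp": [0,0,-80],"yaw": 0},{"dp": [0,0,-100],"yaw": 0},{"dp": [0,0,-100],"yaw": 0},{"dp": [0,0,-100],"yaw": 0}])

```text
clock: 9.28
eef_pos: [515.7, -100.1, 225.3]
tcp_rot: [-3.14, 0.002, 0.362]
contact_force: [-0.1, 0.8, 0.3]
opening: -0.003
grasp_force: 0.0
```

Run:
```python
from h import *
a=r.grab_frame("wrist");b=r.grab_frame("side")[100:270,240:420]
cv2.imwrite("pics/g.png",np.hstack([cv2.resize(a,(480,300)),cv2.resize(b,(318,300))])[:,:,::-1]);print(r.sense()["clock"])
```

```text
9.375
```

View pics/g.png

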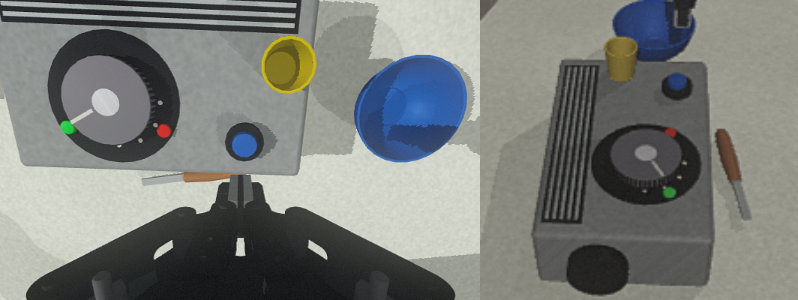

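The force profile (a hard stop at 123.8, about 5 N just off it, 3 N at 3 mm back up) confirms a full press. In the picture the line is on green, the button is up again and the pot, bowl and chisel look undisturbed, so I'm handing in.

```bash
python3 -c "
from rig import r
print(r.sign_off())"
```

```text
the job is handed in; nothing more can be done
None
```

The dial is turned two clicks clockwise and rests with its white line on the green marker; after that the blue start button was pressed fully down and let go, nothing else was moved as far as the cameras show, and the job was handed in at about 9.4 s.

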